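# Press the glued pile under the over-centre clamp

### The job

The glued pile of wooden slats in the pressing stand needs its pressing board. Swing the stand's sprung hold-down arm back over its tipping point so that it stays up, lay the loose pressing board flat, centred and lined up on top of the pile, setting it down gently and not dropping or forcing it, then tip the arm forward again so that its rubber foot bears down on the board. Leave the three paint jars where they stand.

Things in the scene. Friction and masses are not known exactly. Their poses are not given: they have to be found in the camera images.
- stand: Pressing stand, fixed to the table: plywood base 120 mm (its x) by 260 mm (y, from -75 to +185) by 40 mm high, with two upright steel cheeks at y = 112 to 148 mm (44 mm over both, top 160 mm above the table) that carry the arm's hinge. Origin: on the table, straight below the centre of the pile of slats; z up. The arm swings in the stand's y-z plane.
- pile_axis (a point): Point on the base's top (40 mm above the table) under the centre of the pile of glued slats, axes as the stand's. The pile is stuck to the base, 50 mm along the stand's x and 122 mm along its y. Its height is not known: its top lies anywhere from 60 to 90 mm above the table.
- clamp (a joint): Angle of the hold-down arm, rad. 0: bar level, pointing from hinge to the stand's -y over the pile; grows as the bar swings up and back towards +y. Stops at -0.4 and 1.75. Over-centre spring with damping: below about 0.9 it drives the foot down onto the pile (about 9 N), above that it throws the arm back to 1.75 and holds it there; either takes about 1 s. At the start it bears on the bare pile.
- hinge (a point): Middle of the hinge line, at (0, 130, 140) mm in the stand's frame; the line runs along the stand's x. Arm: bar, handle and foot, one rigid piece turning about this line.
- clamp_grip (a point): Free end of the arm's handle, 120 mm from the hinge line. The handle is a steel rod with a 20 mm thick black grip; it points from the hinge 1.22 rad (70 degrees) further round than the bar: with the bar level it stands 70 degrees above level, leaning to -y. Pushing its end to the stand's +y opens the arm; 10 to 18 N are needed at first.
- bar_end (a point): Free end of the arm's dark steel bar (20 mm wide, 18 mm deep), 140 mm from the hinge line, on the bar's middle line. With the arm back the bar stands nearly upright (10 degrees past vertical); pushing it near this end from its +y side (between bar and handle) to the stand's -y, past the tipping point, closes the arm.
- foot (a point): Foot under the bar, 130 mm from the hinge: a rubber ball of 30 mm diameter on a short steel stem. Point at the ball's lowest point with the bar level, 45 mm below the bar's middle line; z along the stem, up to the bar.
- caul: The loose pressing board: plain light wood, 56 mm (its x) by 130 mm (its y) by 18 mm thick, about 0.1 kg, lying flat on the table by itself to the right of the stand. Origin at the centre of its underside, z up. Its long side goes along the pile's long side, either way round. Not the thin lath (200 by 25 by 10 mm), nor the square plywood offcut.
- jar_a: White paint jar, 68 mm diameter, 92 mm high, standing at the far side, right of the stand, or far to the right. Origin at the centre of its underside.
- jar_b: White paint jar with a grey lid, the same size, standing beyond the stand, on the far side of the table.
- jar_c: White paint jar, the same size, standing in the other of those two places.
Things that resemble listed ones, but are neither listed nor needed, are in the scene too. What is shaped like the caul but blue is not meant.

How it is judged:
On the way, in this order (a step that is already met when the one before it is completed fails the run):
1. the arm is swung back and stays up by itself (value of joint clamp above 1.5 rad), for 0.2 s.
2. the pressing board lies released, flat and lined up on the pile, with the arm still back (x of caul in the frame of stand between -0.015 and 0.015 m and y of caul in the frame of stand between -0.018 and 0.018 m and z of caul in the frame of stand between 0.053 and 0.097 m and angle between the y axis of caul and the y axis of stand, either way round below 0.17 rad and angle between caul's own z axis and vertical below 0.08 rad and value of joint clamp above 1.3 rad and contact force between the fingers and caul below 0.1 N and linear speed of caul below 0.02 m/s), for 0.2 s.
At the end, for the whole second after the job is handed in: The pressing board lies flat (within 0.08 rad) on the pile, its centre within 15 mm across and 18 mm along, its long side within 0.17 rad of the pile's, at rest and released, and the arm is down (angle below 0.5) with its foot bearing on the board with more than 3 N (x of caul in the frame of stand between -0.015 and 0.015 m and y of caul in the frame of stand between -0.018 and 0.018 m and z of caul in the frame of stand between 0.053 and 0.097 m and angle between the y axis of caul and the y axis of stand, either way round below 0.17 rad and angle between caul's own z axis and vertical below 0.08 rad and contact force between clamp and caul above 3 N and value of joint clamp below 0.5 rad and linear speed of caul below 0.02 m/s and contact force between the fingers and caul below 0.1 N); the robot touches nothing.
It fails at once if a paint jar is moved by more than 40 mm or knocked over (distance of any of jar_a, jar_b, jar_c from where it was at the start of the episode above 0.04 m or angle between any of jar_a, jar_b, jar_c's own z axis and vertical above 0.5 rad).
It fails at once if the pressing board is dropped (moves faster than 0.45 m/s while not held) (linear speed of caul above 0.45 m/s and contact force between the fingers and caul below 0.05 N).
It fails at once if the held pressing board is forced onto the pile with more than 45 N (contact force between the fingers and caul above 0.5 N and contact force between top_slat and caul above 45 N).
It also fails if it takes over 70 s, if anything falls off the work surface, if the arm or the gripper's body presses on something with over 40 N, if the wrist force passes 120 N, or if a joint passes its speed limit or range.

### The arm

A 7-joint arm with a two-finger parallel gripper is mounted at the origin on the work surface. World frame = base frame: x ahead of the robot, y to its left, z up, the work surface at z = 0. Lengths are in m, angles in rad, forces in N, time in s.
With the tool pointing down it reaches from about 0.4 to 0.875 m from the base axis. Payload 6.5 kg.
Tool frame: the origin (TCP) lies on the centre line of the jaws, within the pads' length; the fingertips stand 19 mm ahead of it and the grasp point (between the pads) is the TCP; z points along the fingers, y is the direction in which the jaws open and shut (so a half turn about z gives the same grasp; the last joint's range is limited). The gripper opens to 85 mm and grips with 20 to 120 N. Pads are 22 mm wide; open, the fingers measure 114 mm over their backs; the gripper's body (76 mm by 85 mm) begins 54 mm behind the grasp point. The pads swing forward as they close: fully open they stand 13 mm farther back than shut.
Start: joints at [-1.41, 0.536, -0.004, 1.538, 0.003, 1.067, -0.071], TCP at [0.146, 0.633, 0.25] pointing down, gripper open.
Joint ranges: [-2.7, 2.7], [-0.37, 2.16], [-1.27, 1.26], [0.24, 2.4], [-1.31, 4.45], [0.19, 1.91], [-2.76, 2.76]. Speed limits (rad/s): [2.39, 2.39, 3.14, 3.14, 3.14, 3.14, 3.14].

### API

Orientations are given as a unit quaternion [w, x, y, z].
In Python, from rig import env gives the robot as it stands. The module is installed in compiled form; this text tells all that it offers.
- The arm moves only by the tool jog_arm, never from a script. Its argument "commands" is a list of rows, each a list of 6 numbers: the shift along the tool's x, y, z in mm, then the turn, a rotation vector about the tool's x, y, z in rad. In form: [[dx, dy, dz, ax, ay, az], ...]. A call has 1 to 8 rows; each row shifts and turns the pose as measured when the row begins, along the tool's axes as they then stand; what a row does not reach is not made up. A row lasts 1/12 s, in which the tool goes at most 41.7 mm and 7.16 degrees, less where a joint would pass 70% of its speed; a pose out of reach is approached as far as the arm can. A call with a gripper value outside its range is refused whole. "grip" is the closure, from -1 (fully open) to 1 (shut), set as the call begins (left out, the last holds). The fingers move at their own pace and stop on an object; the grip force is fixed at half the most. Time passes only in rows, so rows that do not move let the fingers close. It gives the time, the measured TCP pose, the force and the opening at its end, in the units of the state.
- env.state(): the state, without advancing time (a new reading comes with each control period).
- env.get_image(name): name is "side" or "top" or "wrist"; returns the picture (480x640x3 uint8, red, green, blue); there is no depth.
- env.camera_model(name): a dict with "mtx" (3x3 intrinsics, pixels), "R" (3x3) and "t" (3): a world point X has camera coordinates R X + t. Camera axes: x right, y down, z forward; pixel columns grow to the right and rows downward; lengths in m; the calibration is good to about 2 mm. A picture is of the moment at which its call begins: read the wrist's pose just before it. camera_model takes no time and is no camera call; for the wrist camera it gives the pose at the moment of the call.
- env.sign_off(): hands the job in, once; it reports no verdict.
The state is a dict: "clock": time; "joints": joint angles; "dq": joint speeds; "joint_efforts": joint torques, N m; "eef_pos": TCP position; "tool_rot": TCP orientation; "ft_force": force on the tool from outside, world axes, zero at the start; "wrist_torque": the same for the moment, N m; "grip_width": finger opening in m.
Only numpy, scipy, OpenCV 4.12 (cv2) and the standard library are available. Lean on these libraries where they do the work, as an engineer would, in place of code of your own. Each camera call takes 0.05 s, during which the arm holds its last target.

## Working session

There is one attempt and no reset: what is moved stays moved. The work goes in short steps, Python scripts to look and compute and a tool call to move; the robot and the scene stay as the last step left them, time stands still between calls to the robot, and variables do not carry over. Pictures are saved under pics/ and viewed, and the job is handed in when it is done.

Besides the shell and the picture viewer there is one more tool, called after "Request:" by a JSON object that holds its "fn" and its "kwargs". jog_arm: Moves the arm, as the interface text tells. Its arguments: {"type":"object","properties":{"commands":{"type":"array","items":{"type":"array","items":{"type":"number"}}},"grip":{"type":"number"}},"required":["commands"]}

```bash
mkdir -p pics; python3 - <<'E'
from rig import env
import cv2
s=env.state();print({k:s[k] for k in ('clock','eef_pos','tool_rot','ft_force','grip_width')})
for n in ('side','top','wrist'):
    m=env.camera_model(n);print(n,m)
    cv2.imwrite(f'pics/{n}0.png',env.get_image(n)[:,:,::-1])
E
```

```text
{'clock': 0.0, 'eef_pos': array([0.14603054, 0.63276543, 0.24938347]), 'tool_rot': array([-2.92893636e-05,  1.13101974e-01,  9.93582995e-01, -8.80244797e-04]), 'ft_force': array([-0.04425855,  0.3021997 , -0.60859867]), 'grip_width': 0.08485536965229301}
side {'mtx': array([[572.55859455,   0.        , 324.14679601],
       [  0.        , 572.55859455, 239.07289527],
       [  0.        ,   0.        ,   1.        ]]), 'R': array([[ 0.93028863, -0.36650176,  0.01547656],
       [-0.2154231 , -0.57998221, -0.78562938],
       [ 0.29691068,  0.72752807, -0.6185038 ]]), 't': array([-0.58505615,  0.20024735,  1.35454105])}
top {'mtx': array([[448.74138738,   0.        , 312.9808816 ],
       [  0.        , 448.74138738, 250.32603136],
       [  0.        ,   0.        ,   1.        ]]), 'R': array([[ 0.00186273, -0.99995084,  0.00973862],
       [-0.98481911, -0.00352474, -0.17354798],
       [ 0.17357377, -0.00926751, -0.98477726]]), 't': array([-0.11736574,  0.61066835,  1.1041237 ])}
wrist {'mtx': array([[403.54629366,   0.        , 326.45703982],
       [  0.        , 403.54629366, 240.87312368],
       [  0.        ,   0.        ,   1.        ]]), 'R': array([[ 0.22462899,  0.97444066, -0.00268681],
       [ 0.93016753, -0.21359977,  0.29860258],
       [ 0.2903966 , -0.06957398, -0.95437376]]), 't': array([-0.64831863, -0.04005005,  0.37962974])}
```

View pics/side0.png

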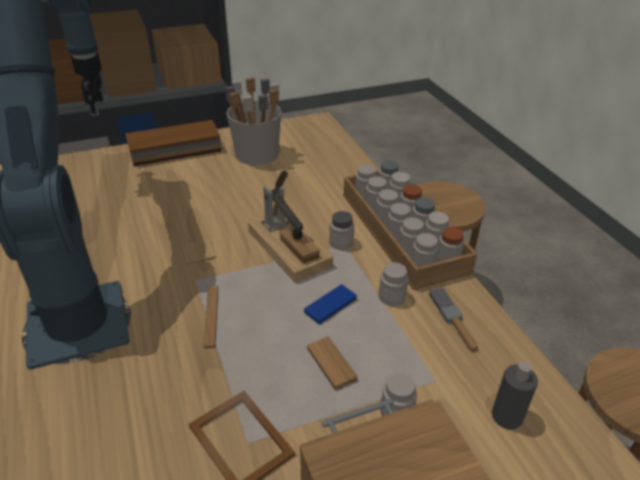

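View pics/top0.png

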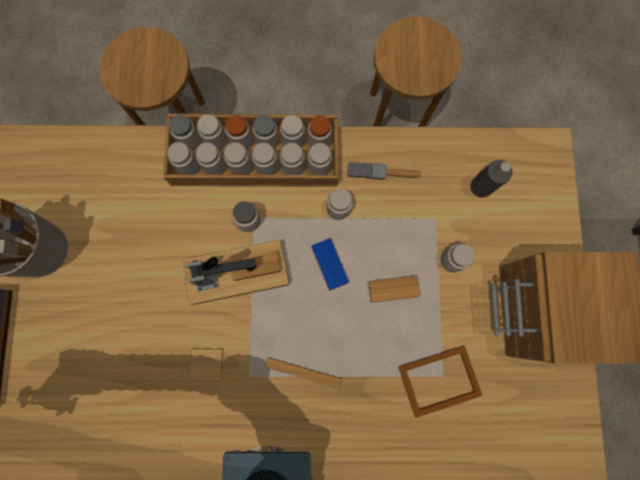

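View pics/wrist0.png

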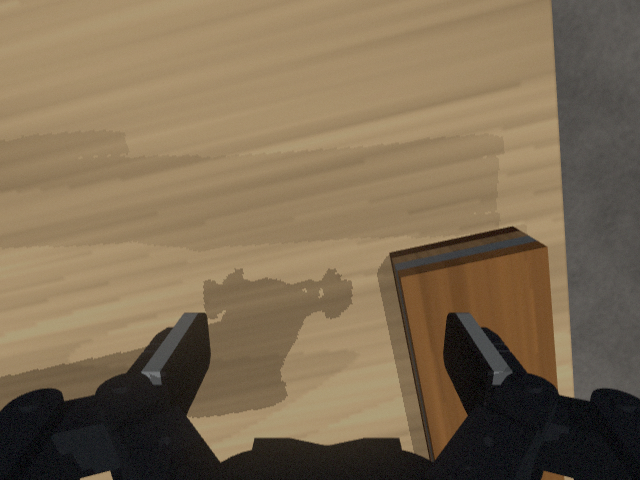

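The top picture shows the stand around (237,272) with its hinge on the left, the caul at (394,289), the blue decoy at (330,264), and the jars at (245,215), (340,203) and (458,256). I'll enlarge it.

```bash
python3 - <<'E'
import cv2
t=cv2.imread('pics/top0.png')
cv2.imwrite('pics/c1.png',cv2.resize(t[230:320,170:305],None,fx=5.9,fy=5.9,interpolation=cv2.INTER_CUBIC))
cv2.imwrite('pics/c2.png',cv2.resize(t[250:320,350:440],None,fx=8,fy=8,interpolation=cv2.INTER_CUBIC))
s=cv2.imread('pics/side0.png')
cv2.imwrite('pics/c3.png',cv2.resize(s[160:290,230:370],None,fx=4.5,fy=4.5,interpolation=cv2.INTER_CUBIC))
E
```

```text
(no output)
```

View pics/c1.png

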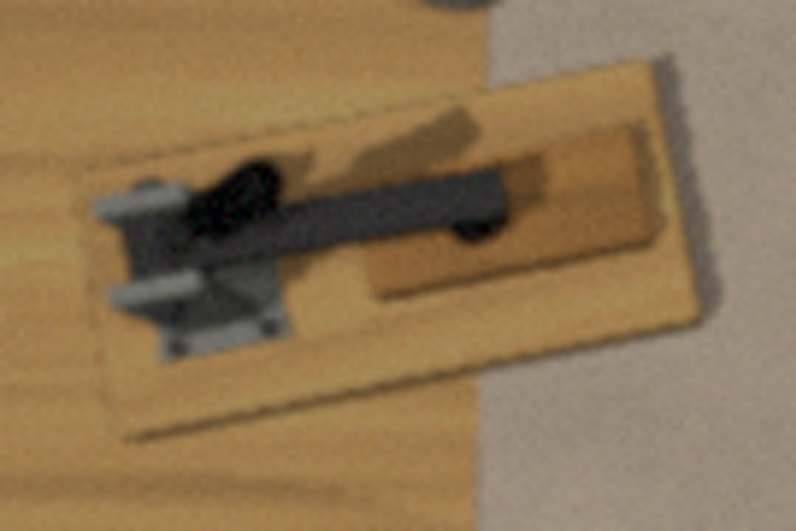

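View pics/c2.png

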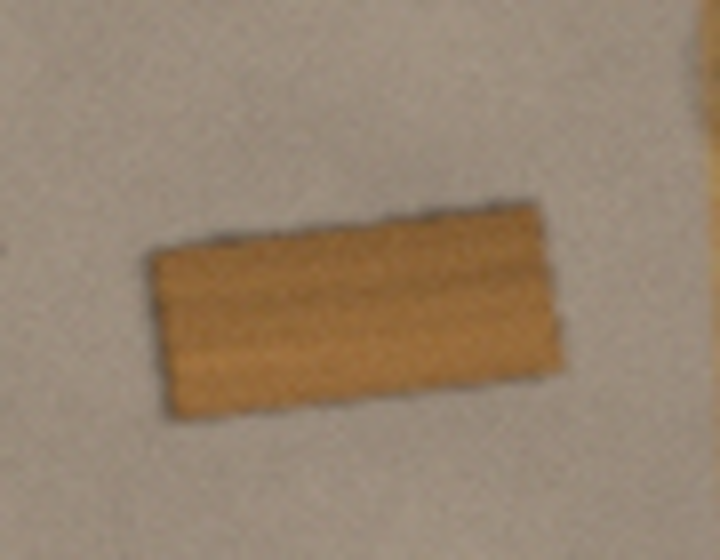

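View pics/c3.png

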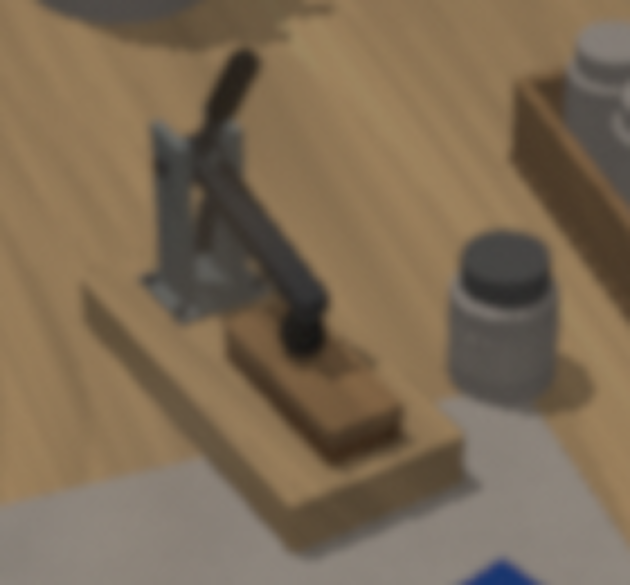

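```bash
cat > h.py <<'E'
from rig import env
import numpy as np
def ray(n,uv,m=None):
    m=m or env.camera_model(n)
    d=np.linalg.inv(m['mtx'])@np.array([uv[0],uv[1],1.]); R=np.array(m['R']);t=np.array(m['t'])
    return -R.T@t, R.T@d
def onz(n,uv,z,m=None):
    o,d=ray(n,uv,m); return o+d*(z-o[2])/d[2]
def proj(n,X,m=None):
    m=m or env.camera_model(n)
    c=m['mtx']@(np.array(m['R'])@np.array(X)+m['t']); return c[:2]/c[2]
def tri(n1,u1,n2,u2,m1=None,m2=None):
    o1,d1=ray(n1,u1,m1);o2,d2=ray(n2,u2,m2)
    A=np.stack([d1,-d2],1);s=np.linalg.lstsq(A,o2-o1,rcond=None)[0]
    a=o1+s[0]*d1;b=o2+s[1]*d2;return (a+b)/2,np.linalg.norm(a-b)
E
python3 - <<'E'
from h import *
np.set_printoptions(precision=4,suppress=True)
c1=lambda p:(170+(p[0]+.5)/5.9-.5,230+(p[1]+.5)/5.9-.5)
c2=lambda p:(350+(p[0]+.5)/8-.5,250+(p[1]+.5)/8-.5)
c3=lambda p:(230+(p[0]+.5)/4.5-.5,160+(p[1]+.5)/4.5-.5)
for name,P,f,z in (('base',[(653,60),(700,318),(127,437),(80,172)],c1,.04),('caul',[(152,248),(538,205),(562,370),(175,418)],c2,.018)):
    W=np.array([onz('top',f(p),z) for p in P]);print(name,W,W.mean(0))
    print([np.linalg.norm(W[i]-W[i-1]) for i in range(4)])
    for a,b in ((1,0),(2,3)):
        d=W[b]-W[a]
    for d in (W[3]-W[0],W[2]-W[1]): print('long dir yaw',np.arctan2(-d[0],d[1]))
    if name=='base':
        l=((W[3]-W[0])+(W[2]-W[1])); l/=np.linalg.norm(l); C=W.mean(0)-l*.055;print('stand origin',C)
# pile: right-near corner, right-far, in top and side
print('pile nr',tri('top',c1((655,243)),'side',c3((333,440))))
print('pile fr',tri('top',c1((632,122)),'side',c3((402,406))))
print('pile nl',tri('top',c1((378,298)),'side',c3((228,345))))
print('base nr',tri('top',c1((700,318)),'side',c3((300,505))))
for u,v,z in ((245,210,.092),(340,196,.092),(461,249,.092)): print('jar',onz('top',(u,v),z))
# handle tip
print('grip', tri('top',c1((262,175)),'side',c3((247,58))))
E
```

```text
base [[ 0.6413 -0.03    0.04  ]
 [ 0.5264 -0.0522  0.04  ]
 [ 0.4741  0.1949  0.04  ]
 [ 0.5901  0.2212  0.04  ]] [0.558  0.0835 0.04  ]
[np.float64(0.2564222502212216), np.float64(0.11696055352833602), np.float64(0.25261551167067703), np.float64(0.11886762040510622)]
long dir yaw 0.20107970103235362
long dir yaw 0.20853938116630294
stand origin [0.5692 0.0296 0.04  ]
caul [[ 0.537  -0.2626  0.018 ]
 [ 0.5516 -0.3905  0.018 ]
 [ 0.4972 -0.3963  0.018 ]
 [ 0.4813 -0.269   0.018 ]] [ 0.5168 -0.3296  0.018 ]
[np.float64(0.05606488572160991), np.float64(0.1287700107987308), np.float64(0.054661735545611954), np.float64(0.12830413616763556)]
long dir yaw 1.6856581320555886
long dir yaw 1.6770212536135387
pile nr (array([ 0.557 , -0.0341,  0.068 ]), np.float64(0.002479639170405706))
pile fr (array([ 0.6061, -0.023 ,  0.0708]), np.float64(0.00350635059525136))
pile nl (array([0.534 , 0.0859, 0.0545]), np.float64(0.0015742920654782068))
base nr (array([ 0.5287, -0.053 ,  0.0432]), np.float64(0.00540060168944155))
jar [0.7073 0.0569 0.092 ]
jar [ 0.7452 -0.184   0.092 ]
jar [ 0.609 -0.486  0.092]
grip (array([0.5569, 0.0981, 0.2431]), np.float64(0.001227980223660178))
```

The measurements agree with the sizes given:
- **Base:** 256 x 118 mm.
- **Caul:** 128 x 56 mm.
- **Handle end:** within a few mm of what a pile height of about 68 mm predicts.

The stand origin is about (0.569, 0.030) with yaw 0.205. Next I lift, shut the jaws and turn the tool so its y lies along the stand's y.

```bash
cat >> h.py <<'E'
from scipy.spatial.transform import Rotation as Ro
np.set_printoptions(precision=4,suppress=True)
S0=np.array([.569,.030,0]);SY=.205
RS=Ro.from_euler('z',SY).as_matrix()
def s2w(p): return S0+RS@np.array(p)
def w2s(p): return RS.T@(np.array(p)-S0)
def plan(target,yawdeg=None,s=None):
    """target world TCP; yawdeg: world angle of tool y, tool z down"""
    s=s or env.state();q=s['tool_rot'];R=Ro.from_quat([q[1],q[2],q[3],q[0]]).as_matrix()
    print('clock',s['clock'],'tcp',s['eef_pos'],'stand',w2s(s['eef_pos']),'j',np.round(s['joints'],2),'F',s['ft_force'],'w',s['grip_width'])
    print('shift mm (tool)',R.T@(np.array(target)-s['eef_pos'])*1000)
    if yawdeg is not None:
        a=np.radians(yawdeg);y=np.array([np.cos(a),np.sin(a),0]);z=np.array([0,0,-1.]);x=np.cross(y,z)
        print('turn',Ro.from_matrix(R.T@np.stack([x,y,z],1)).as_rotvec())
E
```

Request:
{"fn": "jog_arm", "kwargs": {"commands": [[0,0,-25,0,0,-0.11],[0,0,-25,0,0,-0.11],[0,0,-25,0,0,-0.11],[0,0,-10,0,0,-0.11]], "grip": 1}}

```text
clock: 0.48
eef_pos: [0.1452, 0.63, 0.3318]
tool_rot: [-0.002, -0.114, 0.993, -0.007]
ft_force: [0.3, 0.0, 0.6]
grip_width: 0.0384
```

```bash
python3 -c "
from h import *
plan(s2w([0,.015,.335]),101.75)"
```

```text
clock 0.4833 tcp [0.1452 0.63   0.3318] stand [-0.2928  0.6737  0.3318] j [-1.35  0.47 -0.1   1.44  0.05  1.25  0.35] F [0.2834 0.0329 0.5849] w 0.038425589083358795
shift mm (tool) [-276.6339 -665.6157    4.0449]
turn [-0.0128 -0.0044  0.0244]
```

Request:
{"fn": "jog_arm", "kwargs": {"commands": [[-14,-33,0,0,0,0],[-14,-33,0,0,0,0],[-14,-33,0,0,0,0],[-14,-33,0,0,0,0],[-14,-33,0,0,0,0],[-14,-33,0,0,0,0],[-14,-33,0,0,0,0],[-14,-33,0,0,0,0]]}}

```text
clock: 1.15
eef_pos: [0.3147, 0.3978, 0.334]
tool_rot: [-0.004, -0.126, 0.992, -0.002]
ft_force: [0.6, 0.4, 0.1]
grip_width: -0.0001
```

Request:
{"fn": "jog_arm", "kwargs": {"commands": [[-14,-33,0,0,0,0],[-14,-33,0,0,0,0],[-14,-33,0,0,0,0],[-14,-33,0,0,0,0],[-14,-33,0,0,0,0],[-14,-33,0,0,0,0],[-14,-33,0,0,0,0],[-14,-33,0,0,0,0]]}}

```text
clock: 1.82
eef_pos: [0.4944, 0.1559, 0.334]
tool_rot: [-0.004, -0.126, 0.992, -0.002]
ft_force: [0.1, 1.1, 0.9]
grip_width: 0.0003
```

```bash
python3 -c "
from h import *
plan(s2w([0,.015,.335]),101.75)"
```

```text
clock 1.8167 tcp [0.4944 0.1559 0.334 ] stand [-0.0474  0.1384  0.334 ] j [-0.56  0.23  0.2   1.79 -0.05  1.14  1.48] F [0.0606 1.1264 0.8621] w 0.00028249446880829204
shift mm (tool) [ -41.3836 -125.5505   -0.9217]
turn [-0.0039 -0.0081  0.048 ]
```

Request:
{"fn": "jog_arm", "kwargs": {"commands": [[-8,-26,0,0,0,0.012],[-8,-26,0,0,0,0.012],[-8,-26,0,0,0,0.012],[-8,-26,0,0,0,0.012],[-8,-20,0,0,0,0],[0,0,0,0,0,0],[0,0,0,0,0,0]]}}

```text
clock: 2.4
eef_pos: [0.5664, 0.0276, 0.3329]
tool_rot: [-0.004, -0.094, 0.996, -0.005]
ft_force: [-0.3, 0.2, 0.4]
grip_width: -0.0002
```

```bash
python3 -c "
from h import *
import cv2
plan(s2w([0,.015,.243]),101.75)
for n in ('side','top','wrist'): cv2.imwrite(f'pics/{n}1.png',env.get_image(n)[:,:,::-1])
s=cv2.imread('pics/side1.png');t=cv2.imread('pics/top1.png')
a=cv2.resize(s[120:280,220:380],(480,480),interpolation=3);b=cv2.resize(t[220:320,170:300],(310,240),interpolation=3)
import numpy as np
c=np.zeros((480,800,3),np.uint8);c[:,:480]=a;c[:240,490:800]=b;cv2.imwrite('pics/m1.png',c)
"
```

```text
clock 2.4 tcp [0.5664 0.0276 0.3329] stand [-0.003  -0.0019  0.3329] j [-0.36  0.32  0.29  1.67 -0.09  1.17  1.71] F [-0.2946  0.2282  0.4362] w -0.0002143610108853278
shift mm (tool) [-3.6253 17.7148 89.7224]
turn [-0.009  -0.0095 -0.0161]
```

View pics/m1.png

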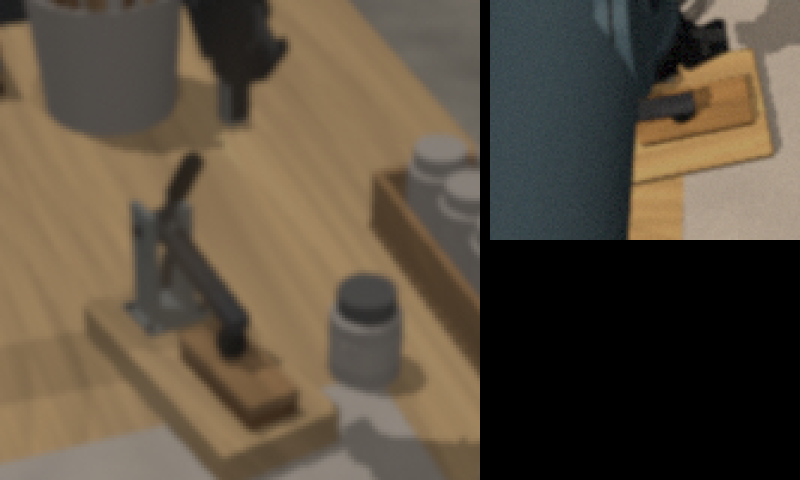

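View pics/wrist1.png

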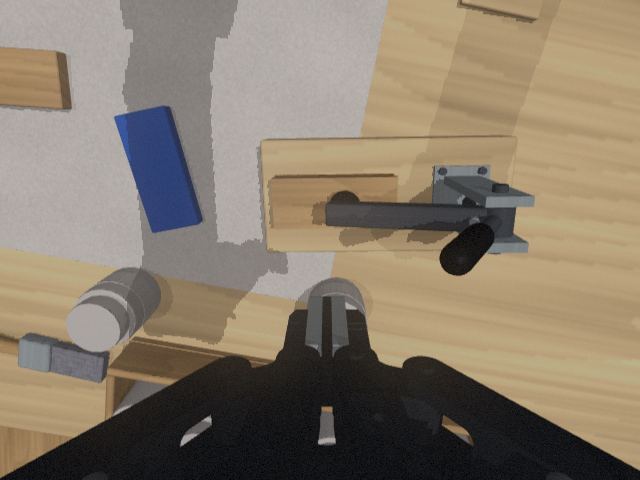

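The wrist picture shows the stand clearly. Base-top corners are at (263,140), (516,136) and (268,250), and the pile's robot side runs from (273,177) to (397,176). I'll check the stand pose with it.

```bash
python3 -c "
from h import *
import cv2
t=cv2.imread('pics/wrist1.png')
cv2.imwrite('pics/w1c.png',cv2.resize(t[120:280,250:540],(783,432),interpolation=3))
for p in ((263,140),(516,136),(268,250),(516,250)):
  W=onz('wrist',p,.04);print(W,w2s(W))
for p in ((273,177),(397,176),(274,229)):
  for z in (.065,.07): print(z,w2s(onz('wrist',p,z)))
print(w2s(onz('wrist',(460,258),.241)))
"
```

```text
[ 0.5257 -0.0473  0.04  ] [-0.0581 -0.0668  0.04  ]
[0.4736 0.1999 0.04  ] [-0.0589  0.1858  0.04  ]
[ 0.6398 -0.0249  0.04  ] [ 0.0582 -0.0682  0.04  ]
[0.5877 0.2386 0.04  ] [0.0607 0.2004 0.04  ]
0.065 [-0.0243 -0.0551  0.065 ]
0.07 [-0.025  -0.0543  0.07  ]
0.065 [-0.0239  0.0649  0.065 ]
0.07 [-0.0246  0.0641  0.07  ]
0.065 [ 0.0279 -0.0567  0.065 ]
0.07 [ 0.0265 -0.056   0.07  ]
[-0.0015  0.0736  0.241 ]
```

View pics/w1c.png

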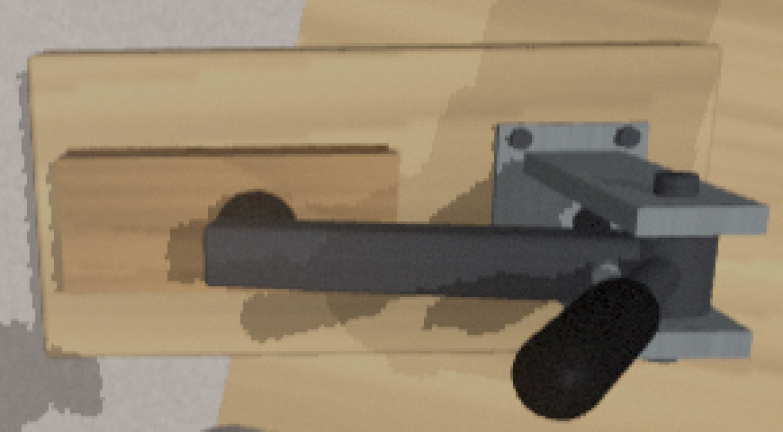

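The pile's centre comes out about 4 mm further along +y, so I'll update the stand pose. Now I lower the tool in front of the handle.

```bash
sed -i 's/S0=np.array(.*);SY=.205/S0=np.array([.5685,.0338,0]);SY=.206/' h.py; grep S0= h.py
```

```text
S0=np.array([.5685,.0338,0]);SY=.206
```

Request:
{"fn": "jog_arm", "kwargs": {"commands": [[-1,4,23,-0.003,-0.003,-0.004],[-1,4,23,-0.003,-0.003,-0.004],[-1,4,22,-0.003,-0.003,-0.004],[0,4,22,0,0,-0.004],[0,0,0,0,0,0]]}}

```text
clock: 2.97
eef_pos: [0.5646, 0.054, 0.2422]
tool_rot: [0.003, -0.11, 0.994, 0.003]
ft_force: [-1.2, 0.7, -0.0]
grip_width: -0.0002
```

```bash
python3 -c "
from h import *
plan(s2w([0,.035,.243]),101.8)"
```

```text
clock 2.9667 tcp [0.5646 0.054  0.2422] stand [0.0003 0.0205 0.2422] j [-0.37  0.41  0.26  1.79 -0.13  0.96  1.73] F [-1.2008  0.7036 -0.0477] w -0.00016676502721591575
shift mm (tool) [ 0.1437 14.46   -0.6871]
turn [0.005  0.0056 0.0136]
```

Request:
{"fn": "jog_arm", "kwargs": {"commands": [[0,12,0,0,0,0.005],[0,12,0,0,0,0.005],[0,12,0,0,0,0],[0,12,0,0,0,0]]}}

```text
clock: 3.3
eef_pos: [0.5563, 0.0886, 0.2482]
tool_rot: [0.004, -0.101, 0.995, -0.007]
ft_force: [-3.0, -23.7, 16.1]
grip_width: -0.0002
```

Request:
{"fn": "jog_arm", "kwargs": {"commands": [[0,12,0,0,0,0],[0,12,0,0,0,0],[0,12,0,0,0,0],[0,12,0,0,0,0]]}}

```text
clock: 3.63
eef_pos: [0.552, 0.109, 0.259]
tool_rot: [0.008, -0.091, 0.996, -0.023]
ft_force: [-2.4, -15.4, 12.2]
grip_width: -0.0001
```

```bash
python3 -c "
from h import *
plan(s2w([0,.19,.243]),101.8)"
```

```text
clock 3.6333 tcp [0.552 0.109 0.259] stand [-0.0008  0.077   0.259 ] j [-0.51  0.38  0.27  1.79 -0.06  0.98  1.52] F [ -2.393  -15.4101  12.1739] w -6.453996575591801e-05
shift mm (tool) [  2.1028 113.6031  10.5125]
turn [-0.0482  0.0106 -0.0242]
```

The handle's friction lifts the tool, so I add a downward share and a correcting turn.

Request:
{"fn": "jog_arm", "kwargs": {"commands": [[0,14,5,-0.015,0,0],[0,14,5,-0.015,0,0],[0,14,5,-0.01,0,0],[0,14,5,-0.01,0,0]]}}

```text
clock: 3.97
eef_pos: [0.5519, 0.1442, 0.2517]
tool_rot: [0.015, -0.083, 0.996, -0.009]
ft_force: [1.2, -9.1, 7.4]
grip_width: -0.0004
```

```bash
python3 -c "
from h import *
plan(s2w([0,.19,.243]),101.8)"
```

```text
clock 3.9667 tcp [0.5519 0.1442 0.2517] stand [0.0063 0.1115 0.2517] j [-0.55  0.39  0.25  1.79 -0.09  0.95  1.47] F [ 1.2086 -9.0884  7.3603] w -0.0003627549914885056
shift mm (tool) [ 9.7151 78.3365  6.8284]
turn [-0.0215  0.0289 -0.0407]
```

Request:
{"fn": "jog_arm", "kwargs": {"commands": [[2,15,4,-0.01,0.01,-0.01],[2,15,4,-0.005,0.01,-0.01],[2,15,3,0,0.005,-0.01],[2,15,2,0,0.005,-0.01]]}}

```text
clock: 4.3
eef_pos: [0.5412, 0.1915, 0.2463]
tool_rot: [0.008, -0.098, 0.995, -0.01]
ft_force: [1.3, -5.8, -1.8]
grip_width: -0.0003
```

```bash
python3 -c "
from h import *
plan(s2w([0,.2,.243]),101.8)"
```

```text
clock 4.3 tcp [0.5412 0.1915 0.2463] stand [0.0056 0.1599 0.2463] j [-0.61  0.41  0.23  1.77 -0.08  0.97  1.42] F [ 1.3138 -5.7958 -1.7697] w -0.00027265841127487587
shift mm (tool) [ 6.0155 40.102   2.4484]
turn [-0.0206  0.0131 -0.0103]
```

Request:
{"fn": "jog_arm", "kwargs": {"commands": [[2,15,1,-0.005,0.005,0],[2,15,1,-0.005,0.005,0],[1,14,0,-0.005,0,0],[0,8,0,0,0,0]]}}

```text
clock: 4.63
eef_pos: [0.5259, 0.2438, 0.2473]
tool_rot: [0.003, -0.098, 0.995, -0.003]
ft_force: [-0.3, 1.8, -0.3]
grip_width: 0.0001
```

```bash
python3 -c "
from h import *
import cv2
plan(s2w([0,.2,.243]),101.8)
cv2.imwrite('pics/side2.png',cv2.resize(env.get_image('side')[120:280,200:380,::-1],(720,640)[:2] and (675,600),interpolation=3))"
```

```text
clock 4.6333 tcp [0.5259 0.2438 0.2473] stand [0.0013 0.2143 0.2473] j [-0.68  0.42  0.21  1.75 -0.09  0.98  1.33] F [-0.3377  1.8339 -0.2708] w 0.00014746569159352553
shift mm (tool) [  1.1662 -14.2565   4.3695]
turn [-0.0073  0.0058 -0.0095]
```

View pics/side2.png

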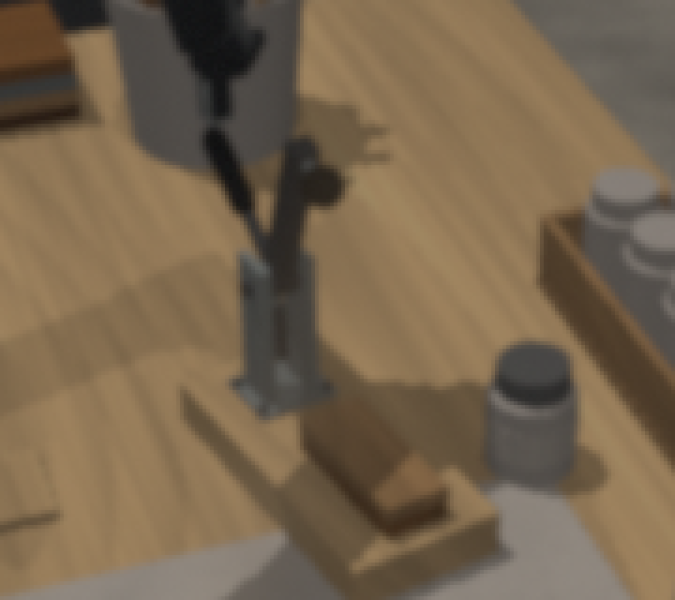

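The arm is past its tipping point and swinging back. I raise the tool clear, open the jaws and turn for the caul grasp.

Request:
{"fn": "jog_arm", "kwargs": {"commands": [[0,0,-30,0,0,0],[0,0,-30,0,0,0],[0,0,-30,0,0,0],[0,0,-10,0,0,0.11],[0,0,0,0,0,0.12],[0,0,0,0,0,0.12],[0,0,0,0,0,0.12],[0,0,0,0,0,0.12]], "grip": -1}}

```text
clock: 5.35
eef_pos: [0.5223, 0.2537, 0.3559]
tool_rot: [0.004, 0.2, 0.98, 0.002]
ft_force: [-0.8, -0.3, 0.2]
grip_width: 0.0854
```

Request:
{"fn": "jog_arm", "kwargs": {"commands": [[0,0,0,0,0,0.12],[0,0,0,0,0,0.12],[0,0,0,0,0,0.12],[0,0,0,0,0,0.12],[0,0,0,0,0,0.12],[0,0,0,0,0,0.12],[0,0,0,0,0,0.12],[0,0,0,0,0,0.12]]}}

```text
clock: 6.02
eef_pos: [0.5206, 0.2587, 0.3595]
tool_rot: [0.001, 0.645, 0.764, 0.007]
ft_force: [-0.1, 0.8, -0.3]
grip_width: 0.085
```

```bash
python3 -c "
from h import *
import cv2
plan([.5185,-.3445,.25],6.8)
cv2.imwrite('pics/side3.png',cv2.resize(env.get_image('side')[120:280,200:380,::-1],(675,600),interpolation=3))"
```

```text
clock 6.0167 tcp [0.5206 0.2587 0.3595] stand [-0.0009  0.23    0.3595] j [-0.92  0.33  0.51  1.63 -0.18  1.21 -0.21] F [-0.1112  0.8229 -0.312 ] w 0.0850338841049541
shift mm (tool) [-595.3236 -104.0706  103.1916]
turn [ 0.0121 -0.0088  0.049 ]
```

View pics/side3.png

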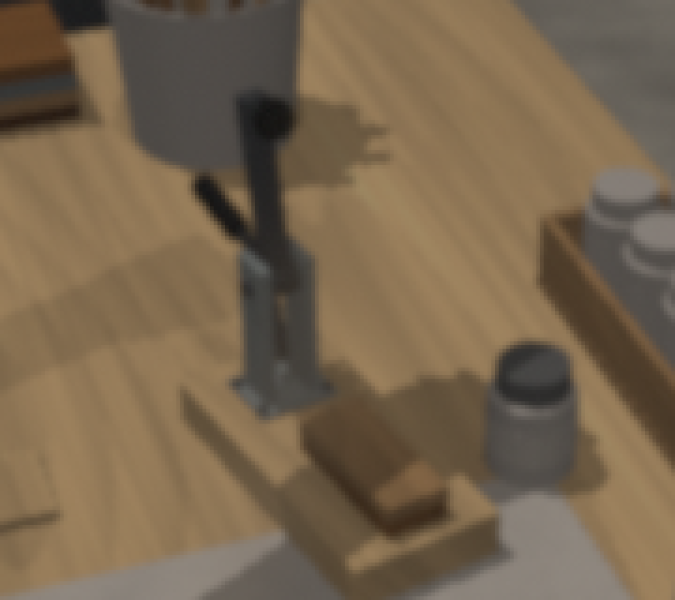

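The arm stands back at its stop. I travel across to the caul.

Request:
{"fn": "jog_arm", "kwargs": {"commands": [[-36,-6,0,0,0,0.006],[-36,-6,0,0,0,0.006],[-36,-6,0,0,0,0.006],[-36,-6,0,0,0,0.006],[-36,-6,0,0,0,0.006],[-36,-6,0,0,0,0.006],[-36,-6,0,0,0,0.006],[-36,-6,0,0,0,0.006]]}}

```text
clock: 6.73
eef_pos: [0.5171, -0.0287, 0.3567]
tool_rot: [-0.001, 0.648, 0.761, 0.012]
ft_force: [-0.1, 0.4, -0.4]
grip_width: 0.0855
```

Request:
{"fn": "jog_arm", "kwargs": {"commands": [[-36,-6,8,0,0,0],[-36,-6,12,0,0,0],[-36,-6,12,0,0,0],[-36,-6,12,0,0,0],[-36,-6,12,0,0,0],[-36,-6,12,0,0,0],[-25,-6,12,0,0,0],[-10,0,0,0,0,0]]}}

```text
clock: 7.4
eef_pos: [0.52, -0.2966, 0.2719]
tool_rot: [0.003, 0.638, 0.77, 0.016]
ft_force: [-0.3, -0.1, 0.2]
grip_width: 0.0852
```

```bash
python3 -c "
from h import *
import cv2
plan([.5185,-.3445,.15],6.8)
cv2.imwrite('pics/wrist4.png',env.get_image('wrist')[:,:,::-1])"
```

```text
clock 7.4 tcp [ 0.52   -0.2966  0.2719] stand [-0.115  -0.3135  0.2719] j [-0.03  0.49  0.68  1.7  -0.38  1.07  0.96] F [-0.3208 -0.1436  0.2219] w 0.08523419082184565
shift mm (tool) [-48.8118 -13.8967 120.7211]
turn [ 0.0286 -0.0174  0.0673]
```

View pics/wrist4.png

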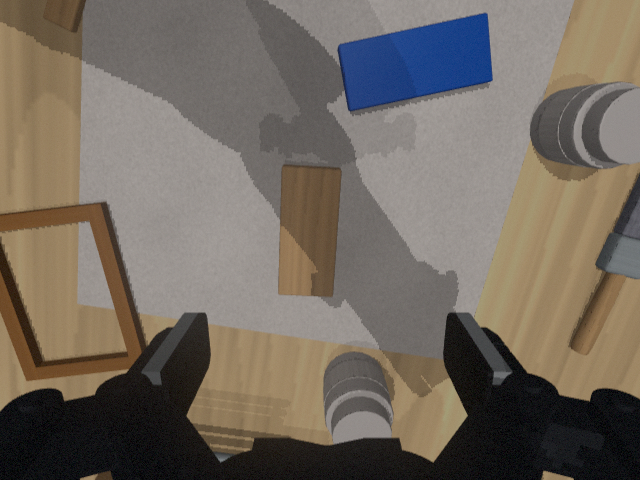

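The wrist view shows the caul's top face with corners at (283,166), (341,168), (333,297) and (278,295). Checking those.

```bash
python3 -c "
from h import *
W=np.array([onz('wrist',p,.018) for p in ((283,166),(341,168),(333,297),(278,295))]);print(W,W.mean(0))
print([np.linalg.norm(W[i]-W[i-1]) for i in range(4)])
for a,b in ((3,0),(2,1)):
  d=W[b]-W[a];print(np.arctan2(-d[0],d[1]))
"
```

```text
[[ 0.4832 -0.2708  0.018 ]
 [ 0.5365 -0.2629  0.018 ]
 [ 0.5538 -0.3926  0.018 ]
 [ 0.4982 -0.3999  0.018 ]] [ 0.5179 -0.3315  0.018 ]
[np.float64(0.12996708148363575), np.float64(0.05384860010811396), np.float64(0.13082297149641325), np.float64(0.056072423914631145)]
0.1153067412711685
0.13246388614950705
```

Both cameras agree within 2 mm: centre (0.5175, -0.331), yaw 0.12. I grasp 15 mm off centre towards -y, to keep clear of the arm later.

Request:
{"fn": "jog_arm", "kwargs": {"commands": [[-10,-3,30,0.006,-0.004,0.014],[-10,-3,30,0.006,-0.004,0.014],[-10,-3,30,0.006,-0.004,0.014],[-10,-3,30,0.006,-0.004,0.014],[-10,-2,20,0.006,0,0.01],[0,0,0,0,0,0],[0,0,0,0,0,0]]}}

```text
clock: 8.03
eef_pos: [0.5243, -0.3471, 0.1302]
tool_rot: [0.003, 0.656, 0.754, 0.004]
ft_force: [0.1, 0.9, -0.4]
grip_width: 0.0854
```

```bash
python3 -c "
from h import *
plan([.5193,-.3459,.06],6.9)"
```

```text
clock 8.0333 tcp [ 0.5243 -0.3471  0.1302] stand [-0.1212 -0.3638  0.1302] j [ 0.11  0.72  0.59  1.72 -0.51  0.86  1.06] F [ 0.0556  0.8646 -0.3668] w 0.08538245970224703
shift mm (tool) [ 1.9102 -5.4559 70.1401]
turn [0.0096 0.0002 0.0181]
```

Request:
{"fn": "jog_arm", "kwargs": {"commands": [[1,-3,25,0.005,0,0.01],[1,-3,25,0.005,0,0.01],[0,0,20,0,0,0],[0,0,0,0,0,0],[0,0,0,0,0,0]]}}

```text
clock: 8.45
eef_pos: [0.5263, -0.3432, 0.067]
tool_rot: [0.005, 0.659, 0.752, 0.003]
ft_force: [-0.7, -1.1, 0.4]
grip_width: 0.0854
```

```bash
python3 -c "
from h import *
import cv2
plan([.5193,-.3459,.02],6.9)
cv2.imwrite('pics/wrist5.png',env.get_image('wrist')[:,:,::-1])"
```

```text
clock 8.45 tcp [ 0.5263 -0.3432  0.067 ] stand [-0.1184 -0.3604  0.067 ] j [ 0.14  0.8   0.53  1.74 -0.57  0.75  1.09] F [-0.6727 -1.1391  0.3522] w 0.08536796317115944
shift mm (tool) [-1.6026 -7.8938 46.8834]
turn [0.0125 0.0036 0.0106]
```

View pics/wrist5.png

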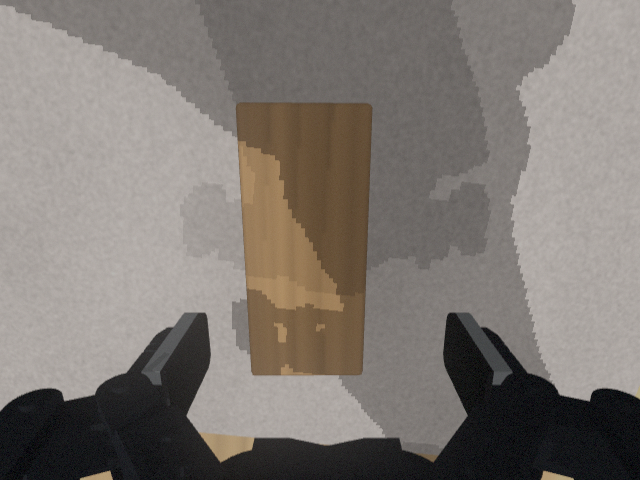

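The caul lies about 8 mm left of the jaw middle, as computed. I correct that while descending.

Request:
{"fn": "jog_arm", "kwargs": {"commands": [[-2,-6,6,0.006,0.002,0.005],[0,-3,6,0.006,0.002,0.005],[0,0,6,0,0,0],[0,0,0,0,0,0]]}}

```text
clock: 8.83
eef_pos: [0.5206, -0.3474, 0.0534]
tool_rot: [0.004, 0.662, 0.749, 0.001]
ft_force: [-0.7, 0.5, -0.3]
grip_width: 0.0854
```

```bash
python3 -c "
from h import *
plan([.5193,-.3459,.019],6.9)"
```

```text
clock 8.8333 tcp [ 0.5206 -0.3474  0.0534] stand [-0.1248 -0.3634  0.0534] j [ 0.16  0.82  0.52  1.74 -0.58  0.73  1.1 ] F [-0.7263  0.4581 -0.259 ] w 0.08538959631761037
shift mm (tool) [ 1.7921 -1.3564 34.4154]
turn [0.0069 0.0034 0.0023]
```

Request:
{"fn": "jog_arm", "kwargs": {"commands": [[0,-2,10,0.005,0.003,0.0],[0,-1,10,0,0,0],[0,0,10,0,0,0],[0,0,6,0,0,0],[0,0,0,0,0,0]]}}

```text
clock: 9.25
eef_pos: [0.5174, -0.3482, 0.0136]
tool_rot: [0.001, 0.663, 0.749, 0.0]
ft_force: [-0.2, -0.2, 0.1]
grip_width: 0.0854
```

```bash
python3 -c "
from h import *
plan([.5193,-.3459,.019],6.9)"
```

```text
clock 9.25 tcp [ 0.5174 -0.3482  0.0136] stand [-0.1282 -0.3635  0.0136] j [ 0.19  0.88  0.48  1.74 -0.61  0.68  1.13] F [-0.2496 -0.2056  0.106 ] w 0.08544777827006428
shift mm (tool) [ 2.0585  2.2022 -5.3557]
turn [0.0015 0.0003 0.002 ]
```

Request:
{"fn": "jog_arm", "kwargs": {"commands": [[0,1,-5,0,0,0],[0,0,0,0,0,0]]}}

```text
clock: 9.42
eef_pos: [0.5177, -0.3478, 0.0177]
tool_rot: [-0.0, 0.663, 0.749, 0.0]
ft_force: [0.3, -1.1, 0.6]
grip_width: 0.085
```

Request:
{"fn": "jog_arm", "kwargs": {"commands": [[0,0,0,0,0,0],[0,0,0,0,0,0],[0,0,0,0,0,0],[0,0,0,0,0,0],[0,0,0,0,0,0],[0,0,0,0,0,0]], "grip": 1}}

```text
clock: 9.92
eef_pos: [0.5191, -0.3485, 0.0201]
tool_rot: [0.001, 0.662, 0.749, 0.001]
ft_force: [0.4, -0.2, -1.0]
grip_width: 0.0545
```

```bash
python3 -c "
from h import *
import cv2
plan([.5193,-.3459,.019],6.9)
cv2.imwrite('pics/wrist6.png',env.get_image('wrist')[:,:,::-1])"
```

```text
clock 9.9167 tcp [ 0.5191 -0.3485  0.0201] stand [-0.1265 -0.3641  0.0201] j [ 0.18  0.87  0.49  1.74 -0.6   0.69  1.12] F [ 0.3707 -0.1846 -0.9865] w 0.054499414389838345
shift mm (tool) [2.5555 0.4994 1.1144]
turn [0.0026 0.0011 0.0021]
```

View pics/wrist6.png

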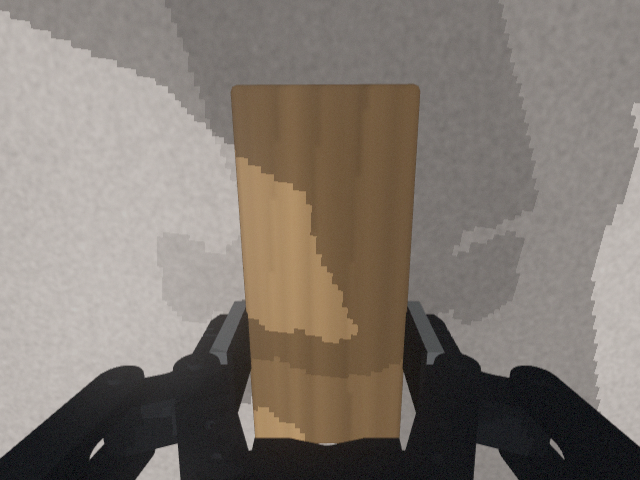

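The caul is gripped with the opening at 54.5 mm. Its far edge runs from (232,86) to (419,86). Now I get its place in the hand and lift.

```bash
python3 -c "
from h import *
s=env.state();q=s['tool_rot'];R=Ro.from_quat([q[1],q[2],q[3],q[0]]).as_matrix()
W=[onz('wrist',p,.018) for p in ((232,86),(419,86))]
for w in W: print(w, R.T@(w-s['eef_pos'])*1000)
"
```

```text
[ 0.4823 -0.2691  0.018 ] [ 83.2388 -26.796    1.9161]
[ 0.5361 -0.2625  0.018 ] [83.2628 27.4043  2.0504]
```

Request:
{"fn": "jog_arm", "kwargs": {"commands": [[0,0,-10,0,0,0],[0,0,-20,0,0,0],[0,0,-30,0,0,0],[0,0,-30,0,0,0],[0,0,-30,0,0,0],[0,0,-10,0,0,0]]}}

```text
clock: 10.47
eef_pos: [0.5156, -0.3467, 0.1535]
tool_rot: [-0.003, 0.663, 0.749, -0.0]
ft_force: [-0.2, -1.7, -0.6]
grip_width: 0.0544
```

```bash
python3 -c "
from h import *
import cv2
plan(s2w([0,-.10,.15]),11.8)
cv2.imwrite('pics/wrist7.png',env.get_image('wrist')[:,:,::-1])"
```

```text
clock 10.4667 tcp [ 0.5156 -0.3467  0.1535] stand [-0.1296 -0.3617  0.1535] j [ 0.1   0.68  0.62  1.71 -0.48  0.91  1.04] F [-0.2395 -1.6958 -0.6092] w 0.054422343437696606
shift mm (tool) [271.6761 107.0188   4.207 ]
turn [-0.0049 -0.0049 -0.0847]
```

View pics/wrist7.png

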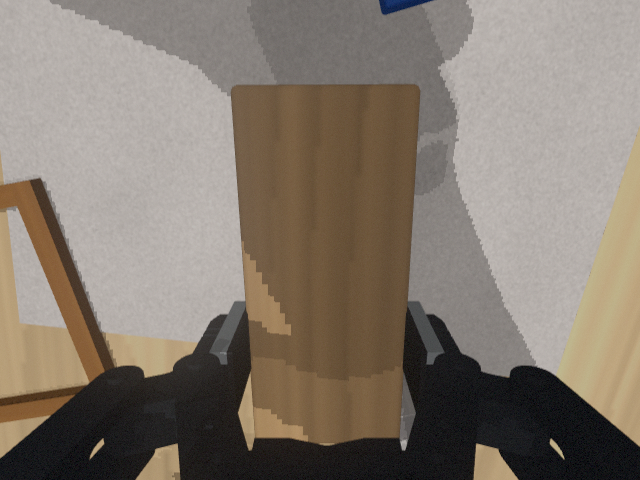

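The caul did not shift in the grip. Its centre is 18 mm ahead of the TCP along tool x and its underside about 20 mm below, so I carry it to the pile.

Request:
{"fn": "jog_arm", "kwargs": {"commands": [[32,13,0,0,0,-0.01],[32,13,0,0,0,-0.01],[32,13,0,0,0,-0.01],[32,13,0,0,0,-0.01],[32,13,0,0,0,-0.01],[32,13,0,0,0,-0.01],[32,13,0,0,0,-0.01],[20,8,0,0,0,-0.01]]}}

```text
clock: 11.18
eef_pos: [0.5732, -0.0877, 0.1485]
tool_rot: [-0.003, 0.637, 0.771, -0.004]
ft_force: [0.3, 0.2, -1.5]
grip_width: 0.0549
```

Request:
{"fn": "jog_arm", "kwargs": {"commands": [[0,0,0,0,0,0]]}}

```text
clock: 11.27
eef_pos: [0.5737, -0.0807, 0.1468]
tool_rot: [-0.005, 0.633, 0.774, -0.003]
ft_force: [-0.0, 0.2, -0.3]
grip_width: 0.0545
```

```bash
python3 -c "
from h import *
plan(s2w([0,-.018,.13]),11.8)"
```

```text
clock 11.2667 tcp [ 0.5737 -0.0807  0.1468] stand [-0.0183 -0.1132  0.1468] j [-0.38  0.63  0.61  1.83 -0.47  0.85  0.66] F [-0.0268  0.1718 -0.315 ] w 0.05449955517650262
shift mm (tool) [95.2133 17.8705 17.0386]
turn [-0.0114 -0.0043 -0.0069]
```

Request:
{"fn": "jog_arm", "kwargs": {"commands": [[20,4,4,-0.003,-0.001,-0.003],[20,4,4,-0.003,-0.001,-0.003],[20,4,4,-0.003,0,0],[18,4,3,0,0,0],[10,1,0,0,0,0],[0,0,0,0,0,0],[0,0,0,0,0,0]]}}

```text
clock: 11.85
eef_pos: [0.5676, 0.0115, 0.1249]
tool_rot: [-0.004, 0.631, 0.776, -0.004]
ft_force: [0.7, -0.5, -1.2]
grip_width: 0.0544
```

```bash
python3 -c "
from h import *
import cv2
plan(s2w([0,-.018,.10]),11.8)
for n in ('side','wrist'): cv2.imwrite(f'pics/{n}8.png',env.get_image(n)[:,:,::-1])
s=cv2.imread('pics/side8.png');cv2.imwrite('pics/s8.png',cv2.resize(s[120:290,210:390],(635,600),interpolation=3))"
```

```text
clock 11.85 tcp [0.5676 0.0115 0.1249] stand [-0.0054 -0.0217  0.1249] j [-0.53  0.64  0.59  1.87 -0.49  0.79  0.53] F [ 0.7162 -0.524  -1.2462] w 0.054378660136772526
shift mm (tool) [ 3.6572  5.715  24.8211]
turn [-0.012  -0.0011  0.0004]
```

View pics/s8.png

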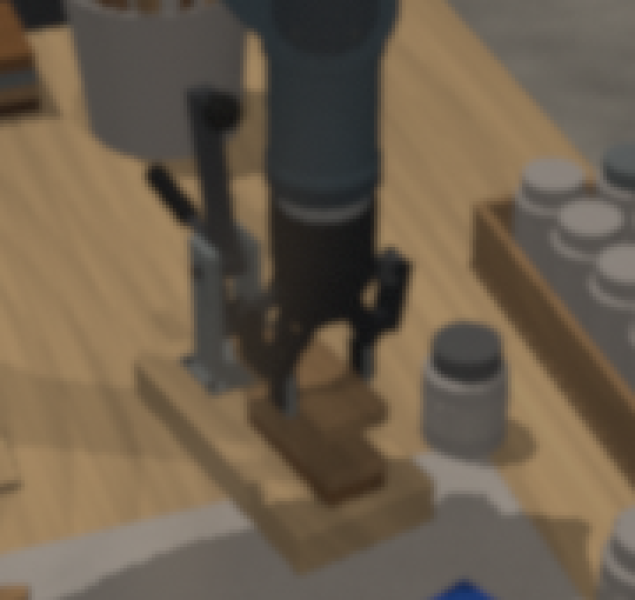

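View pics/wrist8.png

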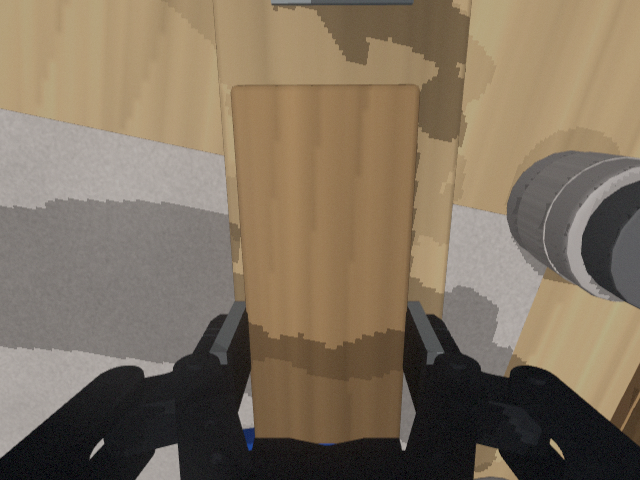

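The arm is still back and the caul lines up with the base edges. It sits about 5.7 mm to one side, as computed. I correct that and descend gently.

Request:
{"fn": "jog_arm", "kwargs": {"commands": [[2,3,7,-0.006,0,0],[1,3,6,-0.006,0,0],[0,0,6,0,0,0],[0,0,4,0,0,0],[0,0,0,0,0,0],[0,0,0,0,0,0]]}}

```text
clock: 12.45
eef_pos: [0.574, 0.0096, 0.1]
tool_rot: [0.001, 0.634, 0.773, 0.0]
ft_force: [0.4, 0.2, -1.1]
grip_width: 0.0547
```

```bash
python3 -c "
from h import *
plan(s2w([0,-.018,.09]),11.8)"
```

```text
clock 12.45 tcp [0.574  0.0096 0.1   ] stand [ 0.0004 -0.0248  0.1   ] j [-0.51  0.68  0.56  1.87 -0.52  0.74  0.55] F [ 0.3501  0.2255 -1.1426] w 0.05466031112998298
shift mm (tool) [ 6.8573 -0.4863  9.9717]
turn [ 0.0025  0.0017 -0.0083]
```

Request:
{"fn": "jog_arm", "kwargs": {"commands": [[7,0,1,0,0,-0.004],[2,0,2,0,0,-0.004],[0,0,2,0,0,0],[0,0,0,0,0,0]]}}

```text
clock: 12.78
eef_pos: [0.5721, 0.0193, 0.0947]
tool_rot: [0.001, 0.63, 0.776, 0.001]
ft_force: [-0.2, 0.7, -1.3]
grip_width: 0.0542
```

```bash
python3 -c "
from h import *
plan(s2w([0,-.018,.09]),11.8)"
```

```text
clock 12.7833 tcp [0.5721 0.0193 0.0947] stand [ 0.0006 -0.0149  0.0947] j [-0.52  0.69  0.55  1.88 -0.53  0.72  0.55] F [-0.2396  0.7093 -1.3308] w 0.05419291855556804
shift mm (tool) [-3.1057 -0.6093  4.7124]
turn [0.0028 0.0016 0.0006]
```

Request:
{"fn": "jog_arm", "kwargs": {"commands": [[-2,0,2,0,0,0],[-1,0,2,0,0,0],[0,0,0,0,0,0]]}}

```text
clock: 13.03
eef_pos: [0.573, 0.0165, 0.0905]
tool_rot: [0.002, 0.63, 0.777, 0.001]
ft_force: [0.4, 0.2, -1.2]
grip_width: 0.0544
```

Request:
{"fn": "jog_arm", "kwargs": {"commands": [[0,0,2,0,0,0],[0,0,0,0,0,0]]}}

```text
clock: 13.2
eef_pos: [0.5731, 0.0162, 0.0884]
tool_rot: [0.002, 0.63, 0.776, 0.001]
ft_force: [-1.0, -0.2, -0.6]
grip_width: 0.0548
```

```bash
python3 -c "
from h import *
plan(s2w([0,-.018,.087]),11.8)"
```

```text
clock 13.2 tcp [0.5731 0.0162 0.0884] stand [ 0.0009 -0.0182  0.0884] j [-0.51  0.7   0.55  1.88 -0.53  0.71  0.56] F [-1.0414 -0.2247 -0.5886] w 0.05479544157625306
shift mm (tool) [ 0.1947 -0.9146  1.3873]
turn [0.0035 0.0017 0.001 ]
```

Request:
{"fn": "jog_arm", "kwargs": {"commands": [[0,0,1,0,0,0],[0,0,0,0,0,0]]}}

```text
clock: 13.37
eef_pos: [0.5733, 0.016, 0.0874]
tool_rot: [0.002, 0.63, 0.776, 0.001]
ft_force: [-0.9, 0.4, -0.4]
grip_width: 0.0546
```

Request:
{"fn": "jog_arm", "kwargs": {"commands": [[0,0,1,0,0,0],[0,0,0,0,0,0]]}}

```text
clock: 13.53
eef_pos: [0.5735, 0.0159, 0.0876]
tool_rot: [0.002, 0.63, 0.776, 0.001]
ft_force: [0.4, -0.3, -1.6]
grip_width: 0.0546
```

Request:
{"fn": "jog_arm", "kwargs": {"commands": [[0,0,1,0,0,0],[0,0,0,0,0,0]]}}

```text
clock: 13.7
eef_pos: [0.5738, 0.0159, 0.0875]
tool_rot: [0.002, 0.631, 0.776, 0.002]
ft_force: [0.4, 0.3, -1.6]
grip_width: 0.0546
```

Request:
{"fn": "jog_arm", "kwargs": {"commands": [[0,0,2,0,0,0],[0,0,2,0,0,0]]}}

```text
clock: 13.87
eef_pos: [0.574, 0.0158, 0.0872]
tool_rot: [0.0, 0.631, 0.776, 0.003]
ft_force: [-9.9, 0.7, 30.6]
grip_width: 0.0546
```

```bash
python3 -c "
from h import *
import cv2
plan(s2w([0,-.018,.087]),11.8)
for n in ('side','wrist'): cv2.imwrite(f'pics/{n}9.png',env.get_image(n)[:,:,::-1])
s=cv2.imread('pics/side9.png');cv2.imwrite('pics/s9.png',cv2.resize(s[200:290,260:350],(600,600),interpolation=3))"
```

```text
clock 13.8667 tcp [0.574  0.0158 0.0872] stand [ 0.0018 -0.0187  0.0872] j [-0.5   0.7   0.54  1.87 -0.54  0.71  0.56] F [-9.8542  0.6552 30.5975] w 0.05459893649968561
shift mm (tool) [ 0.7082 -1.7519  0.1759]
turn [ 0.0043 -0.0027  0.0004]
```

View pics/s9.png

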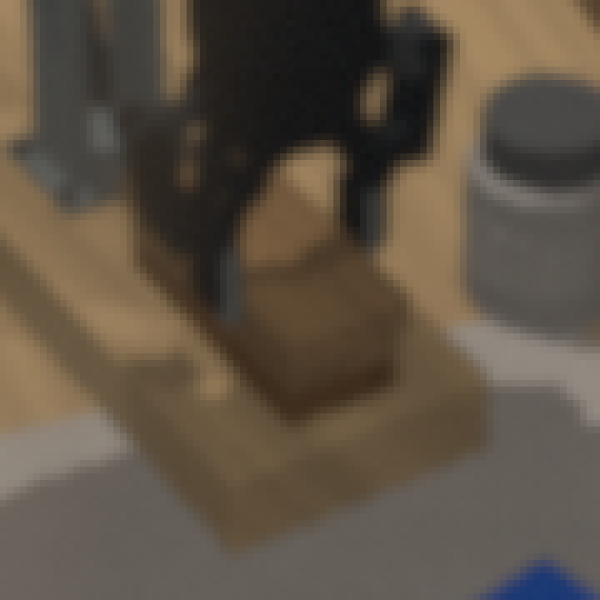

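It has made contact (30 N), so the board rests on the pile. I ease off by 1.5 mm, then release.

Request:
{"fn": "jog_arm", "kwargs": {"commands": [[0,0,-0.4,0,0,0],[0,0,0,0,0,0]]}}

```text
clock: 14.13
eef_pos: [0.5744, 0.0158, 0.0886]
tool_rot: [0.001, 0.631, 0.776, 0.003]
ft_force: [0.0, 0.6, -1.5]
grip_width: 0.0545
```

Request:
{"fn": "jog_arm", "kwargs": {"commands": [[0,0,1,0,0,0],[0,0,0,0,0,0]]}}

```text
clock: 14.3
eef_pos: [0.5746, 0.0159, 0.0874]
tool_rot: [0.001, 0.631, 0.776, 0.003]
ft_force: [-0.2, 0.4, 3.3]
grip_width: 0.0546
```

Request:
{"fn": "jog_arm", "kwargs": {"commands": [[0,0,0,0,0,0],[0,0,0,0,0,0],[0,0,0,0,0,0],[0,0,0,0,0,0],[0,0,0,0,0,0],[0,0,0,0,0,0]], "grip": -1}}

```text
clock: 14.8
eef_pos: [0.5742, 0.0159, 0.086]
tool_rot: [0.001, 0.63, 0.776, 0.003]
ft_force: [-1.1, -0.3, 0.8]
grip_width: 0.0855
```

```bash
python3 -c "
from h import *
import cv2
plan(s2w([0,-.018,.2]),11.8)
cv2.imwrite('pics/wrist10.png',env.get_image('wrist')[:,:,::-1])"
```

```text
clock 14.8 tcp [0.5742 0.0159 0.086 ] stand [ 0.0019 -0.0187  0.086 ] j [-0.5   0.7   0.54  1.87 -0.54  0.71  0.56] F [-1.0946 -0.3068  0.8462] w 0.08553469384412292
shift mm (tool) [   0.9757   -1.3804 -113.9926]
turn [ 0.005  -0.0023  0.0005]
```

View pics/wrist10.png

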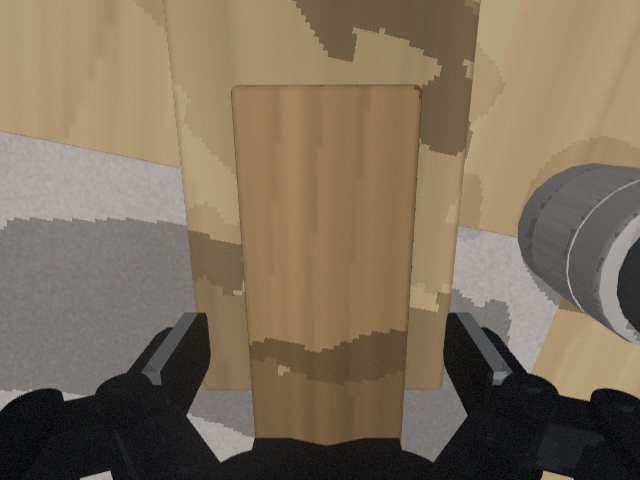

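Released, and the board lies still. I raise the tool straight up and check from above.

Request:
{"fn": "jog_arm", "kwargs": {"commands": [[0,0,-8,0,0,0],[0,0,-15,0,0,0],[0,0,-30,0,0,0],[-5,0,-30,0,0,0],[-10,0,-30,0,0,0],[-10,0,-30,0,0,0],[0,0,-10,0,0,0],[0,0,0,0,0,0]]}}

```text
clock: 15.52
eef_pos: [0.5774, -0.0103, 0.2478]
tool_rot: [-0.0, 0.631, 0.776, 0.001]
ft_force: [-0.1, 0.7, -1.1]
grip_width: 0.0852
```

```bash
python3 -c "
from h import *
import cv2
plan(s2w([0,-.05,.36]),101.8)
for n in ('side','wrist'): cv2.imwrite(f'pics/{n}11.png',env.get_image(n)[:,:,::-1])
s=cv2.imread('pics/side11.png');cv2.imwrite('pics/s11.png',cv2.resize(s[140:290,220:370],(600,600),interpolation=3))"
```

```text
clock 15.5167 tcp [ 0.5774 -0.0103  0.2478] stand [-0.0003 -0.045   0.2478] j [-0.57  0.49  0.7   1.77 -0.37  1.01  0.47] F [-0.0592  0.7434 -1.0903] w 0.08521129751767123
shift mm (tool) [  -4.7075    0.4832 -112.1923]
turn [ 0.0032 -0.0007 -1.571 ]
```

View pics/s11.png

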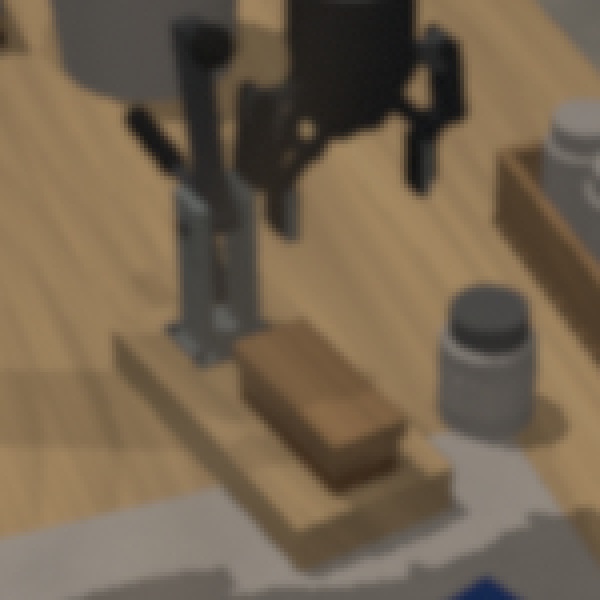

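View pics/wrist11.png

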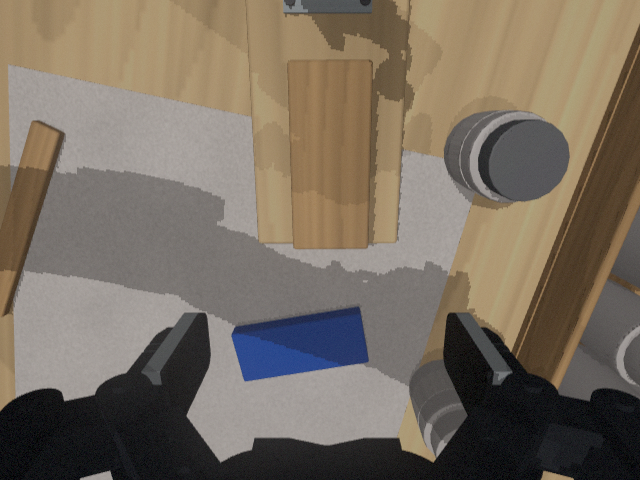

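Side view: the board lies flat on the pile with the arm up. Wrist view: the caul top is at (288,60), (372,60), (368,248), (294,248), and the base's front corners are at (260,242) and (396,242).

```bash
python3 -c "
from h import *
W=np.array([w2s(onz('wrist',p,.086)) for p in ((288,60),(372,60),(368,248),(294,248))]);print(W,W.mean(0))
B=np.array([w2s(onz('wrist',p,.04)) for p in ((260,242),(396,242),(247,0),(410,0))]);print(B)
"
```

```text
[[-0.0256  0.0648  0.086 ]
 [ 0.0284  0.0648  0.086 ]
 [ 0.0298 -0.0626  0.086 ]
 [-0.0248 -0.0627  0.086 ]] [0.002  0.0011 0.086 ]
[[-0.0576 -0.0724  0.04  ]
 [ 0.0585 -0.0724  0.04  ]
 [-0.0581  0.11    0.04  ]
 [ 0.0592  0.11    0.04  ]]
```

The board's centre is within about 2 mm of the pile's. To close the arm, I raise, shut the jaws, turn and pass over the bar to its +y side.

Request:
{"fn": "jog_arm", "kwargs": {"commands": [[0,0,-35,0,0,0],[0,0,-35,0,0,0],[0,0,-35,0,0,-0.05],[0,0,-12,0,0,-0.12],[0,0,0,0,0,-0.12],[0,0,0,0,0,-0.12],[0,0,0,0,0,-0.12],[0,0,0,0,0,-0.12]], "grip": 1}}

```text
clock: 16.28
eef_pos: [0.5703, -0.0033, 0.3523]
tool_rot: [-0.013, 0.337, 0.941, -0.005]
ft_force: [-0.3, -0.0, 0.0]
grip_width: 0.0001
```

Request:
{"fn": "jog_arm", "kwargs": {"commands": [[0,0,0,0,0,-0.12],[0,0,0,0,0,-0.12],[0,0,0,0,0,-0.12],[0,0,0,0,0,-0.12],[0,0,0,0,0,-0.12],[0,0,0,0,0,-0.12],[0,0,0,0,0,-0.12],[0,0,0,0,0,-0.08]]}}

```text
clock: 16.95
eef_pos: [0.5628, 0.0042, 0.3342]
tool_rot: [-0.029, -0.137, 0.99, 0.004]
ft_force: [1.0, 0.8, 0.0]
grip_width: 0.0003
```

```bash
python3 -c "
from h import *
plan(s2w([0,.215,.37]),101.8)"
```

```text
clock 16.95 tcp [0.5628 0.0042 0.3342] stand [-0.0116 -0.0278  0.3342] j [-0.4   0.35  0.41  1.65 -0.15  1.23  1.89] F [1.0141 0.8487 0.0066] w 0.00031156802583593807
shift mm (tool) [-26.1953 241.9865 -33.3964]
turn [ 0.0142 -0.056   0.0682]
```

Request:
{"fn": "jog_arm", "kwargs": {"commands": [[0,0,-20,0.005,-0.02,0.02],[0,0,-18,0.005,-0.02,0.02],[0,0,0,0.005,-0.015,0.02],[0,0,0,0,0,0]]}}

```text
clock: 17.28
eef_pos: [0.5631, 0.0062, 0.3718]
tool_rot: [-0.002, -0.103, 0.995, 0.0]
ft_force: [-1.4, 0.1, -0.7]
grip_width: -0.0
```

```bash
python3 -c "
from h import *
plan(s2w([0,.215,.37]),101.8)"
```

```text
clock 17.2833 tcp [0.5631 0.0062 0.3718] stand [-0.011  -0.0259  0.3718] j [-0.43  0.29  0.43  1.64 -0.13  1.24  1.8 ] F [-1.406   0.0606 -0.7259] w -4.716064846016281e-05
shift mm (tool) [-10.919  240.9013   1.8433]
turn [ 0.0005 -0.0045 -0.0002]
```

Request:
{"fn": "jog_arm", "kwargs": {"commands": [[-2,33,0,0,0,0],[-2,33,0,0,0,0],[-2,33,0,0,0,0],[-2,33,0,0,0,0],[-2,33,0,0,0,0],[-1,33,0,0,0,0],[0,30,0,0,0,0],[0,0,0,0,0,0]]}}

```text
clock: 17.95
eef_pos: [0.5284, 0.2407, 0.3797]
tool_rot: [0.003, -0.09, 0.996, 0.002]
ft_force: [0.3, 0.1, -0.8]
grip_width: 0.0003
```

```bash
python3 -c "
from h import *
import cv2
plan(s2w([0,.215,.262]),101.8)
for n in ('side','wrist'): cv2.imwrite(f'pics/{n}12.png',env.get_image(n)[:,:,::-1])
s=cv2.imread('pics/side12.png');cv2.imwrite('pics/s12.png',cv2.resize(s[100:290,190:380],(600,600),interpolation=3))"
```

```text
clock 17.95 tcp [0.5284 0.2407 0.3797] stand [0.003  0.2108 0.3797] j [-0.75  0.31  0.32  1.59 -0.1   1.26  1.34] F [ 0.3139  0.1164 -0.8491] w 0.00030654233520650874
shift mm (tool) [  3.7869   3.8478 117.6827]
turn [ 0.0026  0.0055 -0.0254]
```

View pics/s12.png

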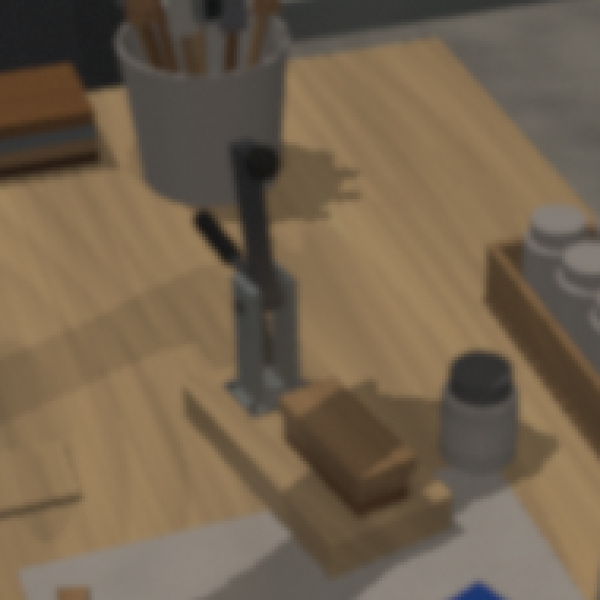

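View pics/wrist12.png

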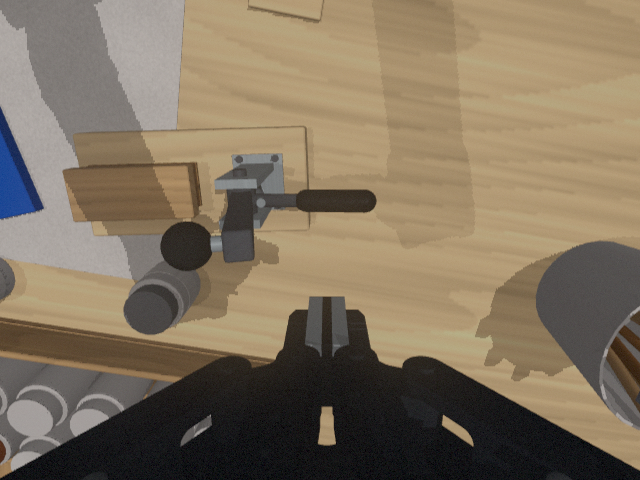

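The bar stands upright and the tool is on its +y side, above the wedge between bar and handle. Lowering.

Request:
{"fn": "jog_arm", "kwargs": {"commands": [[1,1,30,0,0,0],[1,1,30,0,0,0],[1,1,28,0,0,-0.01],[1,0,25,0,0,-0.01],[0,0,0,0,0,0],[0,0,0,0,0,0]]}}

```text
clock: 18.55
eef_pos: [0.532, 0.2277, 0.2688]
tool_rot: [0.008, -0.088, 0.996, -0.001]
ft_force: [0.2, 0.3, 0.8]
grip_width: -0.0003
```

```bash
python3 -c "
from h import *
plan(s2w([0,.19,.262]),101.8)"
```

```text
clock 18.55 tcp [0.532  0.2277 0.2688] stand [0.0039 0.1973 0.2688] j [-0.72  0.4   0.31  1.74 -0.13  1.01  1.38] F [0.2251 0.2873 0.8043] w -0.0003005310844946462
shift mm (tool) [ 3.7847 -7.3721  6.7284]
turn [-0.0036  0.0157 -0.0294]
```

Request:
{"fn": "jog_arm", "kwargs": {"commands": [[2,-8,4,0,0.005,-0.01],[2,-12,3,0,0.005,-0.01],[0,-13,1,0,0,-0.01],[0,-13,1,0,0,0]]}}

```text
clock: 18.88
eef_pos: [0.5382, 0.1861, 0.2669]
tool_rot: [0.005, -0.105, 0.994, 0.004]
ft_force: [-6.7, 7.2, 4.5]
grip_width: 0.0001
```

```bash
python3 -c "
from h import *
plan(s2w([0,.085,.262]),101.8)"
```

```text
clock 18.8833 tcp [0.5382 0.1861 0.2669] stand [0.0015 0.1552 0.2669] j [-0.65  0.38  0.31  1.77 -0.14  1.    1.5 ] F [-6.7427  7.2443  4.5347] w 0.0001296365269348067
shift mm (tool) [  1.9164 -70.2562   4.3838]
turn [0.007  0.0117 0.0054]
```

Request:
{"fn": "jog_arm", "kwargs": {"commands": [[0,-14,4,0,0,0],[0,-14,4,0,0,0],[0,-14,4,0,0,0]]}}

```text
clock: 19.13
eef_pos: [0.5477, 0.1515, 0.2627]
tool_rot: [0.008, -0.108, 0.994, 0.012]
ft_force: [-7.4, 5.6, 2.2]
grip_width: -0.0002
```

```bash
python3 -c "
from h import *
plan(s2w([0,.085,.255]),101.8)"
```

```text
clock 19.1333 tcp [0.5477 0.1515 0.2627] stand [0.0038 0.1195 0.2627] j [-0.58  0.38  0.31  1.78 -0.16  0.98  1.59] F [-7.368   5.5681  2.161 ] w -0.0002188197448558112
shift mm (tool) [  4.2619 -34.6002   6.861 ]
turn [0.0223 0.0191 0.0107]
```

Request:
{"fn": "jog_arm", "kwargs": {"commands": [[1,-14,4,0.005,0.005,0],[1,-14,4,0.005,0.005,0],[1,-14,4,0.005,0,0]]}}

```text
clock: 19.38
eef_pos: [0.555, 0.1144, 0.2553]
tool_rot: [0.007, -0.11, 0.994, 0.01]
ft_force: [-0.2, 4.9, 0.1]
grip_width: -0.0003
```

```bash
python3 -c "
from h import *
plan(s2w([0,.065,.255]),101.8)"
```

```text
clock 19.3833 tcp [0.555  0.1144 0.2553] stand [0.0033 0.0817 0.2553] j [-0.52  0.39  0.32  1.79 -0.17  0.97  1.66] F [-0.2438  4.8871  0.0711] w -0.00028210007739255685
shift mm (tool) [  3.5632 -16.6403  -0.119 ]
turn [0.019  0.0161 0.0142]
```

Request:
{"fn": "jog_arm", "kwargs": {"commands": [[1,-15,2,0.005,0.005,0],[0,-15,0,0,0,0]]}}

```text
clock: 19.55
eef_pos: [0.5615, 0.0857, 0.2557]
tool_rot: [0.006, -0.111, 0.994, 0.01]
ft_force: [-0.5, 2.1, 0.1]
grip_width: -0.0003
```

```bash
python3 -c "
from h import *
import cv2
plan(s2w([0,.05,.255]),101.8)
s=env.get_image('side')[:,:,::-1];cv2.imwrite('pics/s13.png',cv2.resize(s[100:290,190:380],(600,600),interpolation=3))"
```

```text
clock 19.55 tcp [0.5615 0.0857 0.2557] stand [0.0038 0.0523 0.2557] j [-0.48  0.39  0.33  1.78 -0.17  0.98  1.72] F [-0.5051  2.1153  0.0529] w -0.00025432503577966766
shift mm (tool) [ 3.8601 -2.2173  0.6129]
turn [0.0179 0.0149 0.0162]
```

View pics/s13.png

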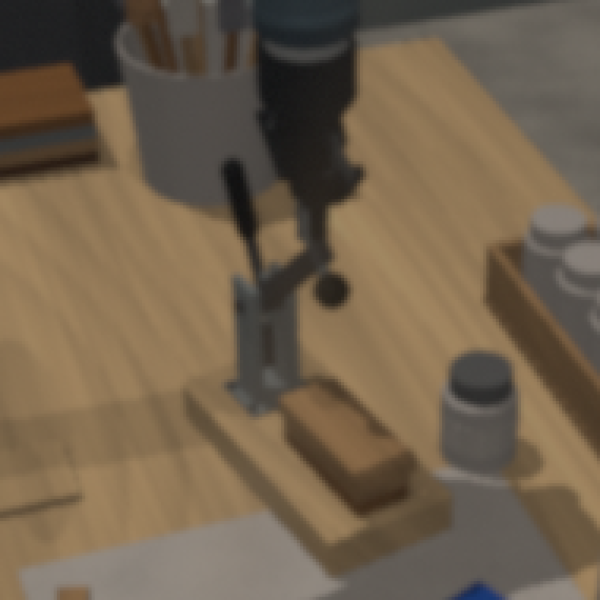

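The bar is well past the tipping point and the handle is behind the tool. I lift clear at once.

Request:
{"fn": "jog_arm", "kwargs": {"commands": [[0,-8,-38,0,0,0],[0,-8,-38,0,0,0],[0,0,-30,0,0,0],[0,0,0,0,0,0],[0,0,0,0,0,0],[0,0,0,0,0,0],[0,0,0,0,0,0],[0,0,0,0,0,0]]}}

```text
clock: 20.27
eef_pos: [0.5663, 0.055, 0.3738]
tool_rot: [0.012, -0.103, 0.995, 0.007]
ft_force: [0.2, 0.7, 0.9]
grip_width: -0.0003
```

Request:
{"fn": "jog_arm", "kwargs": {"commands": [[0,0,0,0,0,0],[0,0,0,0,0,0],[0,0,0,0,0,0],[0,0,0,0,0,0],[0,0,0,0,0,0],[0,0,0,0,0,0],[0,0,0,0,0,0],[0,0,0,0,0,0]]}}

```text
clock: 20.93
eef_pos: [0.5645, 0.0559, 0.3698]
tool_rot: [0.008, -0.103, 0.995, 0.007]
ft_force: [-0.0, 0.4, 0.4]
grip_width: 0.0002
```

```bash
python3 -c "
from h import *
import cv2
plan(s2w([0,.05,.255]),101.8)
s=env.get_image('side')[:,:,::-1];cv2.imwrite('pics/s14.png',cv2.resize(s[100:290,190:380],(600,600),interpolation=3))
cv2.imwrite('pics/wrist14.png',env.get_image('wrist')[:,:,::-1])"
```

```text
clock 20.9333 tcp [0.5645 0.0559 0.3698] stand [0.0006 0.0224 0.3698] j [-0.47  0.29  0.37  1.65 -0.12  1.22  1.71] F [-0.0334  0.4113  0.3643] w 0.00024267471115697585
shift mm (tool) [  2.6597  26.1765 115.0527]
turn [0.0122 0.0181 0.0013]
```

View pics/s14.png

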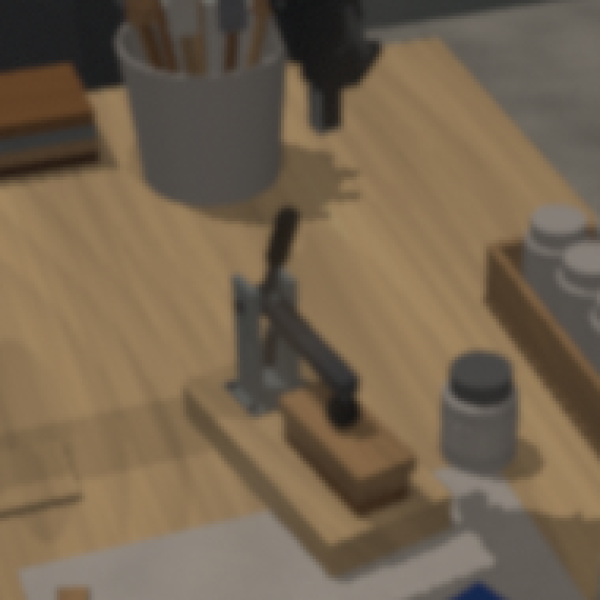

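View pics/wrist14.png

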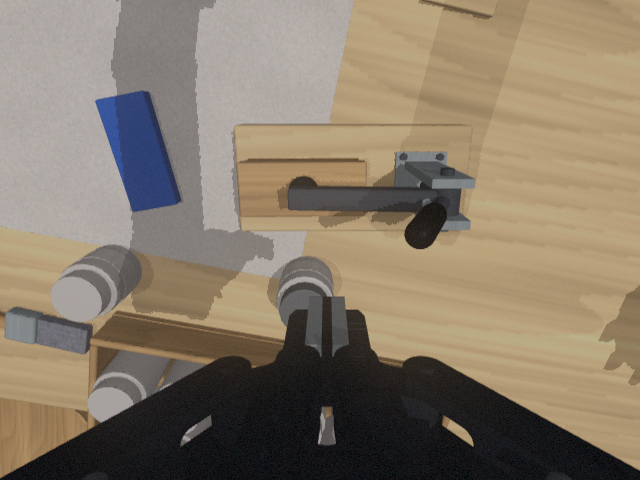

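The foot bears on the board (ball at about (343,412) in the crop). The board spans x 238 to 366 in the wrist view. I'll do a quick position check, then wait a moment and hand in.

```bash
python3 -c "
from h import *
for p in ((240,162),(366,161),(240,216)): print(w2s(onz('wrist',p,.086)))
for p in ((237,126),(240,230)): print('base',w2s(onz('wrist',p,.04)))
"
```

```text
[-0.0251 -0.0612  0.086 ]
[-0.0261  0.0639  0.086 ]
[ 0.0302 -0.0648  0.086 ]
base [-0.0574 -0.0711  0.04  ]
base [ 0.0593 -0.0756  0.04  ]
```

Request:
{"fn": "jog_arm", "kwargs": {"commands": [[0,0,0,0,0,0],[0,0,0,0,0,0],[0,0,0,0,0,0],[0,0,0,0,0,0]]}}

```text
clock: 21.37
eef_pos: [0.5646, 0.0558, 0.37]
tool_rot: [0.009, -0.103, 0.995, 0.007]
ft_force: [0.3, -1.6, 0.3]
grip_width: -0.0003
```

```bash
python3 -c "
from rig import env
print(env.sign_off(), env.state()['clock'])"
```

```text
the job is handed in; nothing more can be done
the job is handed in; nothing more can be done
```

The job is handed in after about 21 s of the 70 s allowed; `sign_off` gave no verdict. I pushed the arm's handle back over its tipping point and it stayed up. I then laid the pressing board on the pile, released it, and tipped the arm forward again.

**Last checks:**
- **Board position:** its centre measured within about 2 mm of the pile's centre, with its edges parallel to the base. The last wrist picture, with the arm down, agreed to a few mm.
- **Arm and foot:** the side picture shows the arm down with its foot resting on the board. I could not measure the foot's force directly.
- **Robot clear:** the gripper was about 0.1 m above the handle and touching nothing.
- **Jars:** none was touched, and the two in the last wrist picture were upright. I did not look at the far-right jar again.

**Setting down:** while feeling for contact, the wrist force briefly reached about 31 N, below the 45 N limit. I eased off to about 3 N before releasing.

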